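# Present a coded sample tube to the reader

## Task

Lift the empty tray with the blue handle off the top of the tube rack and set it down flat, about in the middle of the blue mat. Then draw the orange-capped tube out of the rack, tip it over so that its base points squarely at the middle of the reader's red window, and finish while still holding it there, still and in the air with its base about 6 cm from the window, touching nothing but the gripper. Do not drop the tray, leave the blue- and green-capped tubes in their holes and do not knock over the bottles standing around.

Things in the scene. Friction and masses are not known exactly. Their poses are not given: they have to be found in the camera images.
- tray: Loose tray 108 x 208 mm (x, y), 28 high, ~0.2 kg: grey rim, clear floor. Starts in line with the rack on its posts, rim 6 mm down around them with 2 mm play: lift straight up. Origin: centre of the rim's lower edge, z up; floor's upper face at z = 10. Solid blue handle bar in the middle: 60 long along x, 14 thick along y, top at z = 52 mm.
- rack: Fixed white rack, block 100 x 200 x 50 mm (x, y, z), origin under its centre, z up; left or right, mat on the other side. Three holes 18 wide, 40 deep at x = 0, y = -60, 0, +60 mm, a tube in each; which is where varies. Grey posts 12 mm square at x = +-42, y = +-92 reach to z = 125 and carry the tray.
- tube: Loose tube, ORANGE cap and band, 100 mm long, ~30 g: white body 16 mm across, cap 20 mm across from z = 78 to 100. Origin: centre of its base (flat end with a dark square); z runs from base to cap. In the rack it stands upright, base 10 mm and top 110 mm above the table, under the tray; 60 mm stand out of the hole.
- tube_cap (a point): centre of the top of the orange cap, 100 mm from the base of the orange-capped tube
- tube_blue: same tube with a BLUE cap; stays in its hole. Origin: centre of its base
- tube_green: same tube with a GREEN cap; stays in its hole. Origin: centre of its base
- mat: fixed blue mat, 170 x 270 mm (its x by y), 3 mm thick, origin at the centre of its underside; the tray goes here
- scanner: fixed stand of the code reader, black foot 100 x 95 x 14 mm, origin under the foot near its middle; x points away from the robot, z up
- scanner_head: Head of the fixed code reader, grey box 70 x 90 x 44 mm (x, y, z) on the stand, black face, red window 38 x 50 mm, about 105 mm above the table. Origin: centre of the window's surface; its z axis is the window's outward normal, pointing up and towards the robot, 45 degrees from vertical; its y axis is level.
- reagent: standing amber bottle, 48 mm in diameter, 120 mm tall, bystander; origin at the centre of its underside
- dropper: standing small green bottle, 32 mm in diameter, 75 mm tall, bystander; origin at the centre of its underside
- tub: standing white jar, 70 mm in diameter, 100 mm tall, bystander at the table's side; origin at the centre of its underside
Mind the look-alikes: they are no part of the job. There is more than one size of the scanner; the job needs the larger.

How it is judged:
On the way, in this order (a step that is already met when the one before it is completed fails the run):
1. the tray lies flat and released on the mat (x of tray in the frame of mat between -0.045 and 0.045 m and y of tray in the frame of mat between -0.06 and 0.06 m and height (world z) of tray below 0.01 m and angle between tray's own z axis and vertical below 0.06 rad and contact force between the fingers and tray below 0.1 N and linear speed of tray below 0.03 m/s), for 0.2 s.
2. the orange-capped tube is drawn right out of the rack, in the gripper (height (world z) of tube above 0.055 m and contact force between the fingers and tube above 0.5 N and contact force between tube and rack below 0.1 N), for 0.1 s.
At the end, for the whole second after the job is handed in: Tray flat on the mat, centre within 45 mm (mat x) and 60 mm (mat y) of its centre. Orange-capped tube held still in the fingers, touching nothing else, base 35 to 85 mm from the window and within 20 mm of its axis each way, tube within 0.26 rad of the window's normal, base towards it (x of tray in the frame of mat between -0.045 and 0.045 m and y of tray in the frame of mat between -0.06 and 0.06 m and height (world z) of tray below 0.01 m and angle between tray's own z axis and vertical below 0.06 rad and x of tube in the frame of scanner_head between -0.02 and 0.02 m and y of tube in the frame of scanner_head between -0.02 and 0.02 m and z of tube in the frame of scanner_head between 0.035 and 0.085 m and z of tube_cap in the frame of scanner_head above 0.115 m and angle between the z axis of tube and the z axis of scanner_head, either way round below 0.26 rad and height (world z) of tube above 0.08 m and linear speed of tube below 0.03 m/s and contact force between the fingers and tube above 0.5 N and contact force between tube and scanner below 0.05 N and contact force between tube and rack below 0.05 N and contact force between tube and tray below 0.05 N); the arm keeps its last pose, push and grip.
It fails at once if the tray was dropped (linear speed of tray above 0.7 m/s and contact force between the fingers and tray below 0.05 N).
It fails at once if another tube was taken from its hole (distance of any of tube_blue, tube_green from where it was at the start of the episode above 0.03 m).
It fails at once if a bottle was knocked over (angle between any of reagent, dropper, tub's own z axis and vertical above 0.5 rad).
It also fails if it takes over 59 s, if anything falls off the work surface, if the arm or the gripper's body presses on something with over 40 N, if the wrist force passes 120 N, or if a joint passes its speed limit or range.

## Robot

A 7-joint arm with a two-finger parallel gripper is mounted at the origin on the work surface. World frame = base frame: x ahead of the robot, y to its left, z up, the work surface at z = 0. Lengths are in m, angles in rad, forces in N, time in s.
With the tool pointing down it reaches from about 0.4 to 0.85 m from the base axis. Payload 4.4 kg.
Tool frame: the origin (TCP) lies midway between the tips of the shut fingers; the grasp point (between the pads) lies 19 mm behind it; z points along the fingers, x is the direction in which the jaws open and shut, and the axes are right-handed (so a half turn about z gives the same grasp; the last joint's range is limited). The gripper opens to 94 mm and grips with 3 to 60 N. Pads are 16 mm wide; open, the fingers measure 119 mm over their backs; the gripper's body (75 mm by 177 mm) begins 78 mm behind the grasp point.
Start: joints at [1.18, 0.628, 0.038, 1.517, -0.027, 0.996, -0.02], TCP at [0.207, -0.616, 0.205] pointing down, gripper open.
Joint ranges: [-3.06, 3.06], [-0.37, 2.12], [-1.25, 1.32], [0.18, 2.47], [-1.1, 4.24], [0.23, 1.98], [-2.94, 2.94]. Speed limits (rad/s): [2.57, 2.57, 3.14, 3.14, 3.14, 3.14, 3.14].

## Interface

Orientations are given as a unit quaternion [x, y, z, w].
In Python, from workcell import ctrl gives the robot as it stands. Calls block until the motion is done:
- ctrl.move_to(position, orientation): joint-space move of the TCP to a pose.
- ctrl.servo_line(position, frame=None, vel=0.15): straight line of the TCP; frame=None keeps the orientation; vel is the mean speed in m/s.
- ctrl.move_joints(angles): joint-space move.
- ctrl.move_gripper(opening): opening from 0.0 (shut) to 1.0 (fully open); the grip force is fixed at half the most; returns when the fingers have stopped.
- ctrl.wait(seconds).
- ctrl.solve_ik(position, orientation): joint angles nearest the present ones, or None.
- ctrl.get_obs(): the state.
- ctrl.get_image(name): name is "scene" or "top" or "wrist"; returns (picture, depth): 384x512x3 uint8, red, green, blue; 384x512 float32, m along the optical axis (not along the pixel's ray), 0 where there is no reading.
- ctrl.camera_model(name): a dict with "vertical_fov" (degrees; the focal length in pixels is half the picture's height over the tangent of half this angle, whatever the lens; pixels are square), "cx", "cy" (the principal point, pixels), "pose" (4x4, takes a point from camera to world coordinates). Camera axes: x right, y up, looking along -z (the intrinsics and any distortion apply to the point x, -y, -z); pixel columns grow to the right and rows downward; lengths in m; the calibration is good to about 2 mm. A picture is of the moment at which its call begins: read the wrist's pose just before it. camera_model takes no time and is no camera call; for the wrist camera it gives the pose at the moment of the call.
A pose or a line that the arm cannot do raises ctrl.Unreachable and nothing moves.
- ctrl.sign_off(): hands the job in, once; it reports no verdict.
The state is a dict: "time": time; "qpos": joint angles; "dq": joint speeds; "joint_torque": joint torques, N m; "eef_pos": TCP position; "tool_rot": TCP orientation; "force": force on the tool from outside, world axes, zero at the start; "moment": the same for the moment, N m; "finger_gap": opening from 0.0 (shut) to 1.0 (fully open).
Only numpy, scipy, OpenCV 4.12 (cv2) and the standard library are available. Lean on these libraries where they do the work, as an engineer would, in place of code of your own. Each camera call takes 0.05 s, during which the arm holds its last target. There are 200 camera calls.

## Working session

There is one attempt and no reset: what is moved stays moved. The work goes in short steps, each a Python script; the robot and the scene stay as the last script left them, time stands still between calls to the robot, and variables do not carry over. Pictures are saved under pics/ and viewed, about 8 in all and at most 12, crops included, and the job is handed in when it is done.

```bash
ls; mkdir -p pics; python3 - <<'E'
from workcell import ctrl
import cv2, numpy as np
ims=[]
for n in ("scene","top"):
    p,d=ctrl.get_image(n); np.savez(f"{n}0.npz",p=p,d=d); ims.append(p)
    m=ctrl.camera_model(n); print(n,{k:(np.round(v,4).tolist() if not isinstance(v,str) else v) for k,v in m.items()}, (d>0).mean())
for n,p in zip(("scene","top"),ims): cv2.imwrite(f"pics/{n}0.png",cv2.resize(p[...,::-1],(768,576)))
o=ctrl.get_obs(); print({k:np.round(v,3) for k,v in o.items()})
E
```

```text
pics
scene {'vertical_fov': 45.6462, 'cx': 256.6476, 'cy': 184.2114, 'pose': [[0.4473, -0.6313, 0.6335, 1.6483], [0.8943, 0.3261, -0.3065, -0.6369], [-0.0131, 0.7036, 0.7105, 1.2685], [0.0, 0.0, 0.0, 1.0]]} 0.9959971110026041
top {'vertical_fov': 50.5407, 'cx': 252.4839, 'cy': 189.7172, 'pose': [[-0.0038, 0.9735, -0.2288, 0.2835], [-1.0, -0.0038, 0.0004, -0.1179], [-0.0005, 0.2288, 0.9735, 1.4764], [0.0, 0.0, 0.0, 1.0]]} 0.9960835774739584
{'time': np.float64(0.1), 'qpos': array([ 1.18 ,  0.629,  0.038,  1.518, -0.027,  0.996, -0.02 ]), 'dq': array([-0.001, -0.   , -0.001, -0.003,  0.   ,  0.001,  0.   ]), 'joint_torque': array([ 3.0000e-03, -5.5078e+01,  1.1470e+00, -1.8712e+01, -5.2000e-02,
        1.9000e-02,  0.0000e+00]), 'eef_pos': array([ 0.207, -0.615,  0.205]), 'tool_rot': array([ 0.812, -0.583, -0.001, -0.   ]), 'force': array([-0.992, -0.091,  0.015]), 'moment': array([-0.069,  0.03 , -0.008]), 'finger_gap': np.float64(0.998)}
```

View pics/scene0.png

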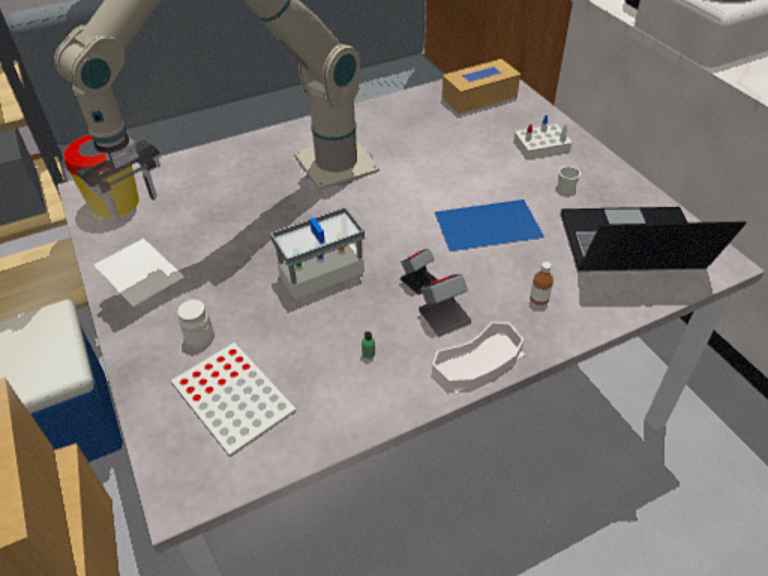

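View pics/top0.png

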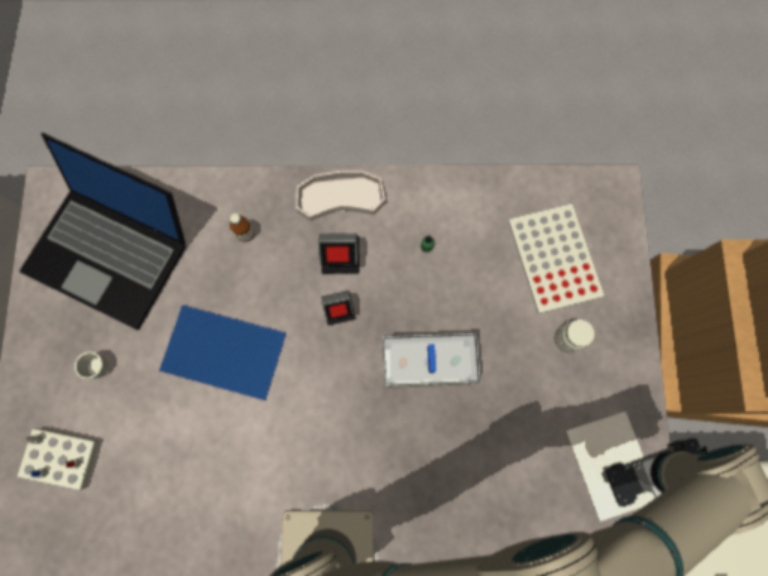

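Scene view (768x576): the tray on the rack is at (318,240) with its handle at (318,230), and the mat is at (488,224). There are two readers, one at (445,300) and a smaller one at (417,268). In the top view they are at (338,252) and (338,308), the mat is at (223,352) and the handle at (432,358). The small white rack with mixed tubes at top (58,460) is a look-alike, since it has no tray or posts. The dropper is at (428,243), the reagent at (240,226) and the tub at (577,334). The reader at (338,252) looks larger, so I'll measure both.

```bash
cat > h.py <<'E'
import numpy as np, cv2
from workcell import ctrl
from scipy.spatial.transform import Rotation as R
def f(m,h=384): return h/2/np.tan(np.radians(m["vertical_fov"])/2)
def dirs(m,uv):
    uv=np.atleast_2d(uv).astype(float)
    return np.c_[(uv[:,0]-m["cx"])/f(m),-(uv[:,1]-m["cy"])/f(m),-np.ones(len(uv))]
def by_depth(m,uv,dep):
    T=np.array(m["pose"]); return (dirs(m,uv)*np.reshape(dep,(-1,1)))@T[:3,:3].T+T[:3,3]
def on_plane(m,uv,z):
    T=np.array(m["pose"]); d=dirs(m,uv)@T[:3,:3].T; return T[:3,3]+d*((z-T[2,3])/d[:,2])[:,None]
def project(m,P):
    T=np.array(m["pose"]); c=(np.atleast_2d(P)-T[:3,3])@T[:3,:3]
    return np.c_[m["cx"]+f(m)*c[:,0]/-c[:,2], m["cy"]-f(m)*c[:,1]/-c[:,2]]
def comps(mask,amin):
    n,l,s,c=cv2.connectedComponentsWithStats(mask.astype(np.uint8))
    return [(l==i,s[i],c[i]) for i in range(1,n) if s[i,4]>=amin]
def hsv(p): return cv2.cvtColor(p,cv2.COLOR_RGB2HSV)
def rng(p,lo,hi): return cv2.inRange(hsv(p),np.array(lo),np.array(hi))>0
E
python3 - <<'E'
from h import *
np.set_printoptions(precision=4,suppress=True)
for n in ("top","scene"):
    m=ctrl.camera_model(n); z=np.load(n+"0.npz"); p,d=z["p"],z["d"]
    print("==",n)
    for name,mask,am in (("blue",rng(p,(100,120,60),(125,255,255)),15),("red",rng(p,(0,170,80),(6,255,255))|rng(p,(174,170,80),(180,255,255)),25)):
        for k,s,c in comps(mask,am):
            v,u=np.nonzero(k&(d>0)); P=by_depth(m,np.c_[u,v],d[v,u])
            rect=cv2.minAreaRect(P[:,:2].astype(np.float32))
            q=np.linalg.svd(P-P.mean(0))[2][2] if len(P)>5 else None
            print(name,s,c,"mean",P.mean(0),"rect",np.round(rect[0],4),np.round(rect[1],3),round(rect[2],1),"n",q)
    # things by height
    vv,uu=np.mgrid[:384,:512]; P=by_depth(m,np.c_[uu.ravel(),vv.ravel()],d.ravel()); h=P[:,2].reshape(384,512)
    k0=(h>0.025)&(d>0)&(P[:,0].reshape(h.shape)>0.25)&(P[:,0].reshape(h.shape)<1.2)
    for k,s,c in comps(k0,30):
        Q=P.reshape(384,512,3)[k]; r=cv2.minAreaRect(Q[:,:2].astype(np.float32))
        print("obj px",s[:4],"rect",np.round(r[0],3),np.round(r[1],3),round(r[2],1),"zmax",Q[:,2].max().round(3))
E
```

```text
== top
blue [  33   94   85   65 1864] [ 76.5102 126.4582] mean [0.833  0.504  0.1253] rect [0.8327 0.5066] [0.311 0.055] 64.4 n [-0.8603  0.4159  0.2947]
blue [ 107  204   83   62 3243] [148.4727 234.4209] mean [0.4653 0.2598 0.0027] rect [0.4665 0.2606] [0.265 0.163] 74.6 n [-0.0012 -0.0002 -1.    ]
blue [286 230   4  18  68] [287.4559 238.7059] mean [ 0.4288 -0.2299  0.1703] rect [ 0.4292 -0.2301] [0.01  0.055] 89.3 n [ 0.0219 -0.2358 -0.9716]
red [217 164  16  11 164] [224.7683 168.9573] mean [ 0.6813 -0.0216  0.1043] rect [ 0.6812 -0.0207] [0.053 0.031] 89.5 n [-0.7094 -0.0138  0.7047]
red [220 202  12  10  87] [225.1954 206.5747] mean [ 0.5521 -0.0227  0.0776] rect [ 0.5523 -0.0225] [0.023 0.039] 13.1 n [-0.7348 -0.1429  0.6631]
obj px [27 88 97 74] rect [0.835 0.504] [0.343 0.073] 65.2 zmax 0.222
obj px [197 114  60  31] rect [ 0.865 -0.019] [0.113 0.223] 5.2 zmax 0.046
obj px [153 142  16  18] rect [0.763 0.217] [0.045 0.048] 43.1 zmax 0.125
obj px [212 155  26  22] rect [ 0.697 -0.02 ] [0.076 0.089] 0.5 zmax 0.131
obj px [281 157   9  10] rect [ 0.725 -0.237] [0.03  0.026] 8
[... 1550 characters left out ...]
0.061 0.069] 56.1 zmax 0.059
obj px [ 58 118  16  14] rect [ 0.259 -0.673] [0.018 0.041] 4.4 zmax 0.35
obj px [180 138  63  58] rect [ 0.431 -0.234] [0.122 0.212] 2.6 zmax 0.175
obj px [386 148 111  31] rect [0.813 0.513] [0.343 0.14 ] 60.7 zmax 0.222
obj px [267 166  22  20] rect [ 0.567 -0.024] [0.061 0.073] 16.8 zmax 0.102
obj px [354 175  15  25] rect [0.772 0.209] [0.047 0.038] 34.1 zmax 0.131
obj px [280 183  32  28] rect [ 0.7   -0.025] [0.093 0.08 ] 87.3 zmax 0.13
obj px [118 200  24  29] rect [ 0.499 -0.579] [0.07 0.07] 3.4 zmax 0.106
obj px [288 215  61  41] rect [ 0.865 -0.022] [0.118 0.225] 7.6 zmax 0.042
obj px [241 221   9  15] rect [ 0.732 -0.243] [0.029 0.027] 30.5 zmax 0.079
```

The far reader's window measures about 50 x 44 mm at (0.681, -0.021, 0.104). The near one is about 39 x 33 mm, so the far reader is the larger one. Next I check reach, then go above the tray for a close look.

```bash
cat >> h.py <<'E'
def quat(zdir,xdir):
    z=np.array(zdir,float);z/=np.linalg.norm(z);x=np.array(xdir,float);x-=z*(x@z);x/=np.linalg.norm(x)
    return R.from_matrix(np.c_[x,np.cross(z,x),z]).as_quat()
def down(yaw): return quat((0,0,-1),(np.cos(yaw),np.sin(yaw),0))
def st():
    o=ctrl.get_obs(); print("t",round(float(o["time"]),2),"tcp",np.round(o["eef_pos"],4),"F",np.round(o["force"],1),"gap",round(float(o["finger_gap"]),3),"q",np.round(o["qpos"],2)); return o
E
python3 - <<'E'
from h import *
s2=.5**.5
for lab,p,q in [("tray",(.43,-.231,.14),down(1.57)),("tray'",(.43,-.231,.14),down(-1.57)),("mat",(.466,.26,.05),down(1.31)),("mat'",(.466,.26,.05),down(-1.83)),("matup",(.466,.26,.3),down(1.31)),
  ("tubeA",(.43,-.17,.07),down(0)),("tubeA'",(.43,-.17,.07),down(3.14)),("tubeB",(.43,-.17,.07),down(1.57)),("tubeB'",(.43,-.17,.07),down(-1.57)),("tubeUp",(.43,-.17,.3),down(0)),
  ("fin+",(.5955,-.021,.19),quat((s2,0,-s2),(0,1,0))),("fin-",(.5955,-.021,.19),quat((s2,0,-s2),(0,-1,0)))]:
    r=ctrl.solve_ik(p,q); print(lab,None if r is None else np.round(r,2))
p=(.39,-.231,.38)
o=st(); ctrl.servo_line((.207,-.58,.33)); ctrl.move_to(p,down(1.57)); st()
m=ctrl.camera_model("wrist"); im,d=ctrl.get_image("wrist"); np.savez("w1.npz",p=im,d=d,pose=m["pose"]); print(m)
cv2.imwrite("pics/w1.png",im[...,::-1])
E
```

```text
tray [ 0.89  0.57 -0.67  2.02  0.53  0.73  1.47]
tray' [ 0.37  0.5   0.1   2.03 -0.08  0.62 -1.05]
mat [-0.19  0.76 -0.57  1.96  0.69  0.62  0.09]
mat' [-0.69  0.71  0.2   1.98 -0.28  0.49 -2.12]
matup [ 0.16  0.58 -1.17  1.69  0.56  1.25  0.17]
tubeA [ 0.47  0.6  -0.22  2.14  0.31  0.42  0.  ]
tubeA' [ 0.01  0.64  0.45  2.16 -0.62  0.46 -2.2 ]
tubeB [ 0.67  0.64 -0.52  2.14  0.65  0.51  1.23]
tubeB' [ 0.26  0.6   0.08  2.15 -0.12  0.4  -1.13]
tubeUp [ 0.63  0.27 -0.4   1.87  0.12  1.03  0.18]
fin+ [ 0.5   0.57 -0.74  2.46  2.54  0.7  -0.92]
fin- None
t 0.1 tcp [ 0.2073 -0.6155  0.2047] F [-1.  -0.1  0. ] gap 0.998 q [ 1.18  0.63  0.04  1.52 -0.03  1.   -0.02]
t 2.8 tcp [ 0.3897 -0.2318  0.3797] F [-1.6  0.1  0.6] gap 1.0 q [ 1.02  0.21 -0.67  1.74  0.14  1.24  1.88]
{'vertical_fov': 58.026639320839415, 'cx': 259.6281055122033, 'cy': 192.32718775687152, 'pose': array([[ 2.44589420e-03, -9.68906171e-01, -2.47416349e-01,
         3.17674519e-01],
       [ 9.99996443e-01,  2.63314941e-03, -4.25958955e-04,
        -2.31179079e-01],
       [ 1.06419847e-03, -2.47414427e-01,  9.68909164e-01,
         5.58524078e-01],
       [ 0.00000000e+00,  0.00000000e+00,  0.00000000e+00,
         1.00000000e+00]])}
```

View pics/w1.png

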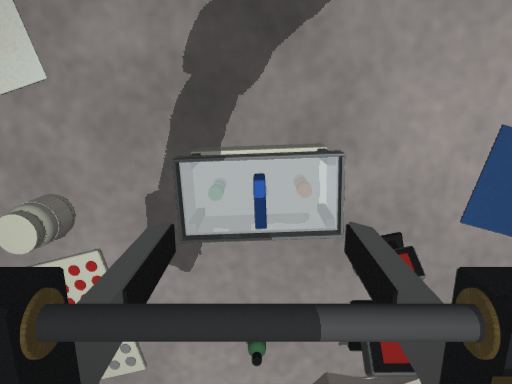

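The wrist view shows the tray at centre with its handle top at (260,185). Through the clear floor there is an orange cap at (303,187), on the +y side, and a green one at (217,189); the blue tube is under the handle. Now I refine the tray pose and grasp the handle.

```bash
python3 - <<'E'
from h import *
z=np.load("w1.npz"); m=ctrl.camera_model("wrist"); m["pose"]=z["pose"]; p,d=z["p"],z["d"]
vv,uu=np.mgrid[:384,:512]; P=by_depth(m,np.c_[uu.ravel(),vv.ravel()],d.ravel())
Q=P[(P[:,2]>.138)&(P[:,2]<.154)&(abs(P[:,0]-.43)<.09)&(abs(P[:,1]+.231)<.13)]
print("rim",len(Q),cv2.minAreaRect(Q[:,:2].astype(np.float32)),np.median(Q[:,2]))
b=rng(p,(100,120,40),(125,255,255)).ravel()
Q=P[b&(P[:,2]>.163)&(P[:,2]<.18)]; print("handle",len(Q),cv2.minAreaRect(Q[:,:2].astype(np.float32)),Q.mean(0))
c0=ctrl.get_obs()["qpos"]
s2=.5**.5
for al in (45,40,35,30):
  for g in (.045,.055,.07):   # distance base->TCP along tool approx
    a=np.radians(al); base=np.array([.681,-.021,.104])+.06*np.array([-s2,0,s2]); gp=base+.08*np.array([-s2,0,s2]); tz=np.array([np.sin(a),0,-np.cos(a)])
    r=[ctrl.solve_ik(gp+.019*tz+(g-.06)*np.array([-s2,0,s2]),quat(tz,(0,s,0))) for s in (1,-1)]
    print(al,g,[None if x is None else np.round(x,2) for x in r])
E
```

```text
rim 2305 ((0.43197429180145264, -0.23108240962028503), (0.10851898044347763, 0.20836783945560455), 1.9755041599273682) 0.1460506015677842
handle 530 ((0.43060293793678284, -0.23114800453186035), (0.057663556188344955, 0.012799286283552647), 0.06297503411769867) [ 0.42936636 -0.23093879  0.1704863 ]
45 0.045 [array([ 0.67,  0.73, -1.06,  2.44,  2.33,  0.87, -0.64]), array([ 0.67,  0.73, -1.06,  2.44,  2.33,  0.87,  2.5 ])]
45 0.055 [array([ 0.68,  0.7 , -1.06,  2.45,  2.33,  0.85, -0.65]), array([ 0.68,  0.7 , -1.06,  2.45,  2.33,  0.85,  2.49])]
45 0.07 [None, None]
40 0.045 [array([ 0.69,  0.69, -1.06,  2.37,  2.15,  0.73, -0.48]), array([ 0.69,  0.69, -1.06,  2.37,  2.15,  0.73,  2.66])]
40 0.055 [array([ 0.69,  0.66, -1.06,  2.38,  2.14,  0.71, -0.49]), array([ 0.69,  0.66, -1.06,  2.38,  2.14,  0.71,  2.65])]
40 0.07 [array([ 0.7 ,  0.61, -1.05,  2.39,  2.13,  0.67, -0.5 ]), array([ 0.7 ,  0.61, -1.05,  2.39,  2.13,  0.67,  2.64])]
35 0.045 [array([ 0.69,  0.66, -1.06,  2.29,  1.91,  0.64, -0.26]), array([ 0.69,  0.66, -1.06,  2.29,  1.91,  0.64,  2.88])]
35 0.055 [array([ 0.7 ,  0.63, -1.05,  2.3 ,  1.9 ,  0.62, -0.26]), array([ 0.7 ,  0.63, -1.05,  2.3 ,  1.9 ,  0.62,  2.88])]
35 0.07 [array([ 0.71,  0.59, -1.05,  2.31,  1.88,  0.58, -0.26]), array([ 0.71,  0.59, -1.05,  2.31,  1.88,  0.58,  2.89])]
30 0.045 [array([ 0.69,  0.65, -1.06,  2.21,  1.64,  0.6 ,  0.  ]), None]
30 0.055 [array([ 0.7 ,  0.62, -1.06,  2.22,  1.62,  0.59,  0.01]), None]
30 0.07 [array([ 0.71,  0.58, -1.06,  2.23,  1.58,  0.56,  0.04]), None]
```

```bash
python3 - <<'E'
from h import *
q=down(np.pi/2+.033)
ctrl.move_to((.431,-.231,.25),q); ctrl.servo_line((.431,-.231,.14),vel=.12); st()
ctrl.move_gripper(0.0); st()
ctrl.servo_line((.431,-.231,.16),vel=.05); st()
ctrl.servo_line((.431,-.231,.27),vel=.12); st()
im,d=ctrl.get_image("wrist"); im2,_=ctrl.get_image("scene")
cv2.imwrite("pics/lift.png",np.hstack([cv2.resize(im,(400,300)),im2[90:240,150:350].repeat(2,0).repeat(2,1)])[...,::-1])
print(ctrl.solve_ik((.466,.26,.27),down(np.radians(74.5))),ctrl.solve_ik((.466,.26,.03),down(np.radians(74.5))))
E
```

```text
t 4.53 tcp [ 0.4316 -0.2313  0.1407] F [-0.   0.   0.3] gap 1.001 q [ 0.82  0.55 -0.55  2.02  0.44  0.7   1.59]
t 5.72 tcp [ 0.431  -0.2311  0.14  ] F [-0.  -0.5 -0.8] gap 0.147 q [ 0.82  0.55 -0.55  2.02  0.44  0.7   1.59]
t 6.28 tcp [ 0.431  -0.2312  0.1602] F [-0.3 -0.4 -2.6] gap 0.146 q [ 0.83  0.52 -0.58  2.    0.41  0.74  1.61]
t 7.34 tcp [ 0.4304 -0.2308  0.2693] F [ 0.2 -0.4 -3. ] gap 0.148 q [ 0.91  0.38 -0.66  1.85  0.27  1.    1.74]
[-0.02093462  0.48771325 -0.81113907  1.74151028  0.39466795  1.08365205
  0.33757837] [-0.30080418  0.75996573 -0.39975099  1.97188386  0.56860347  0.52120521
  0.19625612]
```

View pics/lift.png

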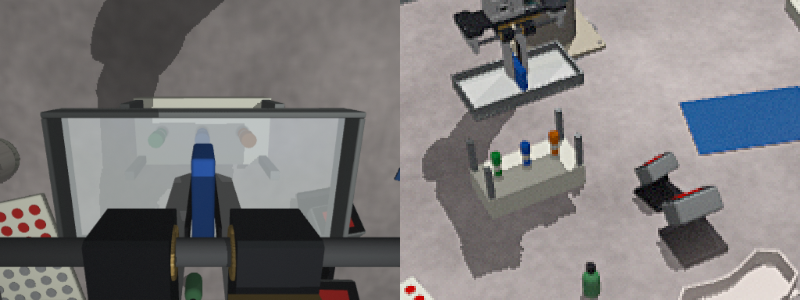

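The tray is clear and hanging level. The rack tubes, from -y to +y, are green, blue and orange (crop: orange cap at (553,138)). Now I carry it to the mat.

```bash
python3 - <<'E'
from h import *
q=down(np.radians(74.5))
ctrl.move_to((.466,.26,.27),q); st()
ctrl.servo_line((.466,.26,.06),vel=.12); st()
z=.034
ctrl.servo_line((.466,.26,z),vel=.04)
while z>.022:
    z-=.002; ctrl.servo_line((.466,.26,z),vel=.03); o=st()
    if o["force"][2]>.3: break
ctrl.move_gripper(.45); ctrl.wait(.3); st()
ctrl.servo_line((.466,.26,.15),vel=.15)
m=ctrl.camera_model("top"); p,d=ctrl.get_image("top")
vv,uu=np.mgrid[:384,:512]; P=by_depth(m,np.c_[uu.ravel(),vv.ravel()],d.ravel())
cv2.imwrite("pics/placed.png",cv2.resize(p[150:310,90:330],(720,480))[...,::-1])
st()
E
```

```text
t 9.23 tcp [0.4666 0.2587 0.2698] F [ 0.3 -0.8 -2.5] gap 0.149 q [-0.02  0.49 -0.81  1.74  0.4   1.08  0.34]
t 11.13 tcp [0.4664 0.2603 0.0606] F [-0.   0.3 -3.6] gap 0.149 q [-0.18  0.75 -0.6   1.96  0.68  0.65  0.09]
t 12.18 tcp [0.466 0.26  0.032] F [-0.1  0.8 -2.8] gap 0.147 q [-0.21  0.79 -0.55  1.97  0.73  0.59  0.05]
t 12.43 tcp [0.4659 0.2599 0.0299] F [ 0.6  0.1 -2. ] gap 0.148 q [-0.21  0.79 -0.55  1.97  0.73  0.59  0.04]
t 12.68 tcp [0.4659 0.2599 0.0279] F [ 0.5  0.1 -2.4] gap 0.148 q [-0.21  0.79 -0.55  1.97  0.74  0.59  0.04]
t 12.93 tcp [0.4659 0.26   0.0259] F [ 0.7  0.9 -3.1] gap 0.147 q [-0.21  0.8  -0.54  1.97  0.74  0.58  0.04]
t 13.18 tcp [0.4662 0.2601 0.024 ] F [ 0.4 -0.3 -2.1] gap 0.15 q [-0.21  0.8  -0.54  1.97  0.74  0.58  0.04]
t 13.43 tcp [0.4662 0.2601 0.0239] F [-3.3 -2.7 16.7] gap 0.147 q [-0.22  0.8  -0.54  1.97  0.74  0.58  0.03]
t 14.37 tcp [0.466 0.26  0.022] F [-1.  -0.1 -0.4] gap 0.451 q [-0.22  0.8  -0.54  1.97  0.75  0.57  0.03]
t 15.42 tcp [0.4654 0.2595 0.1491] F [-0.9  0.4 -0.7] gap 0.452 q [-0.1   0.63 -0.71  1.89  0.55  0.83  0.2 ]
```

View pics/placed.png

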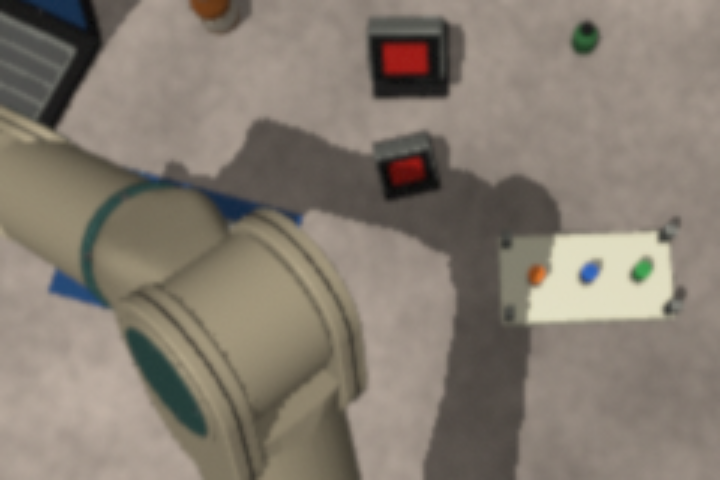

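The tray is released on the mat; I'll check its exact position once the arm is clear. The orange tube in the rack is at crop (538,274). The two readers are the larger at (408,57) and the smaller at (407,170), so the upper one is the target. Now I go over the orange tube.

```bash
python3 - <<'E'
from h import *
ctrl.servo_line((.466,.26,.25),vel=.2)
q=down(np.pi/2+.033)
ctrl.move_to((.43,-.171,.25),q); st()
m=ctrl.camera_model("wrist"); p,d=ctrl.get_image("wrist")
k=rng(p,(6,130,80),(20,255,255))
for kk,s,c in comps(k,40):
    v,u=np.nonzero(kk&(d>0)); P=by_depth(m,np.c_[u,v],d[v,u]); T=P[P[:,2]>P[:,2].max()-.006]
    print(s,c,"top",T.mean(0).round(4),(T.max(0)+T.min(0)).round(4)/2,P[:,2].max())
cv2.imwrite("pics/w2.png",p[...,::-1])
# tray and mat check
m=ctrl.camera_model("top"); p,d=ctrl.get_image("top")
vv,uu=np.mgrid[:384,:512]; P=by_depth(m,np.c_[uu.ravel(),vv.ravel()],d.ravel())
Q=P[(P[:,2]>.022)&(P[:,2]<.042)&(abs(P[:,0]-.466)<.15)&(abs(P[:,1]-.26)<.17)]
print("tray rim",len(Q),cv2.minAreaRect(Q[:,:2].astype(np.float32)),np.median(Q[:,2]))
mk=rng(p,(100,120,60),(125,255,255))
for kk,s,c in comps(mk,15):
    v,u=np.nonzero(kk&(d>0)); X=by_depth(m,np.c_[u,v],d[v,u]); print("blue",s,cv2.minAreaRect(X[:,:2].astype(np.float32)),X[:,2].max())
s2=.5**.5
for al in (45,42,40):
    a=np.radians(al); base=np.array([.681,-.021,.104])+.055*np.array([-s2,0,s2]); t=np.array([np.sin(a),0,-np.cos(a)])
    r=ctrl.solve_ik(base-.067*t,quat(t,(0,1,0))); print(al,None if r is None else np.round(r,2))
E
```

```text
t 17.66 tcp [ 0.4304 -0.1699  0.25  ] F [ 0.8 -0.3  0.6] gap 0.453 q [ 0.97  0.42 -0.91  1.94  0.4   0.97  1.48]
[248 165  20  27 410] [257.62682927 178.51219512] top [ 0.4291 -0.1712  0.1095] [ 0.42965 -0.17115  0.1085 ] 0.11140626157066541
[149 292  12  33 128] [153.71875  309.203125] top [ 0.4009 -0.1927  0.3648] [ 0.40095 -0.1927   0.36455] 0.36749962764187594
[148 339   7  20  67] [151.17910448 347.02985075] top [ 0.4073 -0.1925  0.3679] [ 0.40795 -0.1923   0.36805] 0.36979707339088075
[364 340   8  19  62] [367.72580645 348.67741935] top [ 0.4063 -0.1481  0.3678] [ 0.4064  -0.14825  0.36795] 0.36947627842999353
tray rim 270 ((0.4871435761451721, 0.30744844675064087), (0.3215963542461395, 0.13246889412403107), 66.84293365478516) 0.029697092748369847
blue [  33   94   85   64 1862] ((0.8326220512390137, 0.5060802698135376), (0.3089865744113922, 0.05447624623775482), 64.18888854980469) 0.2094943280157
blue [ 107  204   83   62 1306] ((0.46658071875572205, 0.260763943195343), (0.2654847502708435, 0.1633397787809372), 74.68385314941406) 0.01510975044154117
blue [141 225  10  16  86] ((0.46520093083381653, 0.2589881718158722), (0.015478788875043392, 0.05583776533603668), 76.96375274658203) 0.06305927771901798
45 None
42 [ 0.74  0.7  -1.15  2.4   2.15  0.8  -0.48]
40 [ 0.69  0.62 -1.03  2.36  2.13  0.66 -0.49]
```

View pics/w2.png

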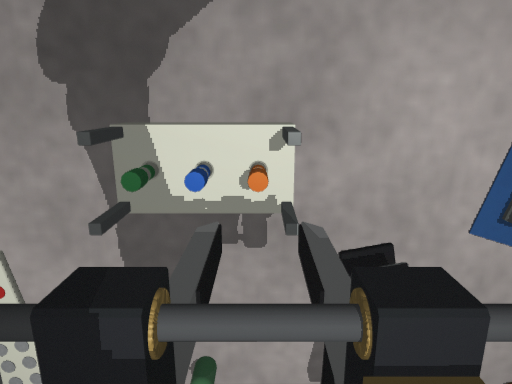

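The orange cap is at (258,180), measured at (0.4295, -0.171), and it's the correct tube: the end hole of the posted rack, with blue and green beside it. The tray handle sits within 2 mm of the mat centre. Next: grasp and draw out.

```bash
python3 - <<'E'
from h import *
x,y=.4295,-.171
ctrl.servo_line((x,y,.14),vel=.15); ctrl.servo_line((x,y,.077),vel=.08); st()
ctrl.move_gripper(0.0); st()
ctrl.servo_line((x,y,.15),vel=.08); st()
ctrl.servo_line((x,y,.27),vel=.15); st()
im,_=ctrl.get_image("wrist"); im2,_=ctrl.get_image("scene")
cv2.imwrite("pics/tube.png",np.hstack([cv2.resize(im,(400,300)),im2[90:240,150:350].repeat(2,0).repeat(2,1)])[...,::-1])
s2=.5**.5
for al in (42,41,40):
  for dz in (0,.06,.1,.15):
    a=np.radians(al); base=np.array([.681,-.021,.104])+.055*np.array([-s2,0,s2]); t=np.array([np.sin(a),0,-np.cos(a)])
    P=base-.067*t+[0,0,dz]
    r=ctrl.solve_ik(P,quat(t,(0,1,0))); print(al,dz,P.round(3),None if r is None else np.round(r,2))
E
```

```text
t 19.57 tcp [ 0.4298 -0.171   0.0773] F [ 0.5 -0.5  0.2] gap 0.451 q [ 0.76  0.66 -0.65  2.13  0.74  0.58  1.17]
t 20.07 tcp [ 0.4297 -0.1711  0.0772] F [-0.2 -0.8  1.4] gap 0.207 q [ 0.76  0.66 -0.65  2.13  0.74  0.58  1.17]
t 21.13 tcp [ 0.4291 -0.171   0.1496] F [ 0.2 -0.4 -0.2] gap 0.208 q [ 0.86  0.55 -0.79  2.07  0.58  0.75  1.31]
t 22.08 tcp [ 0.4288 -0.171   0.2692] F [ 0.  -0.7 -0.1] gap 0.205 q [ 0.99  0.4  -0.93  1.91  0.37  1.02  1.51]
42 0 [ 0.597 -0.021  0.193] [ 0.75  0.71 -1.18  2.4   2.14  0.81 -0.47]
42 0.06 [ 0.597 -0.021  0.253] [ 0.77  0.48 -1.08  2.33  2.01  0.54 -0.39]
42 0.1 [ 0.597 -0.021  0.293] [ 0.7   0.32 -0.91  2.28  1.87  0.32 -0.28]
42 0.15 [ 0.597 -0.021  0.343] [ 0.87  0.24 -1.06  2.2   1.33  0.28  0.26]
41 0 [ 0.598 -0.021  0.193] [ 0.73  0.67 -1.13  2.38  2.12  0.75 -0.46]
41 0.06 [ 0.598 -0.021  0.253] [ 0.72  0.44 -1.    2.32  1.99  0.46 -0.38]
41 0.1 [ 0.598 -0.021  0.293] [ 0.61  0.28 -0.78  2.26  1.8   0.25 -0.22]
41 0.15 [ 0.598 -0.021  0.343] [ 0.86  0.24 -1.06  2.18  1.21  0.29  0.38]
40 0 [ 0.599 -0.021  0.194] [ 0.71  0.64 -1.07  2.36  2.11  0.68 -0.46]
40 0.06 [ 0.599 -0.021  0.254] [ 0.65  0.4  -0.89  2.3   1.96  0.39 -0.36]
40 0.1 [ 0.599 -0.021  0.294] [ 0.61  0.28 -0.78  2.24  1.65  0.25 -0.07]
40 0.15 [ 0.599 -0.021  0.344] [ 0.72  0.2  -0.87  2.16  0.98  0.25  0.6 ]
```

View pics/tube.png

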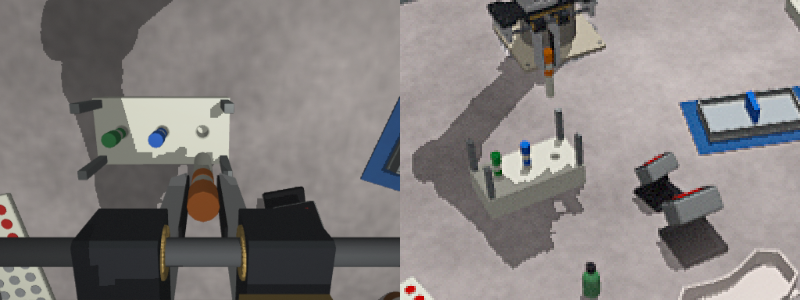

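The tube is drawn out and hangs straight. The orange hole is empty at (203,131) and the blue and green tubes are still in place. Now I tip it over towards the larger reader.

```bash
python3 - <<'E'
from h import *
s2=.5**.5; W=np.array([.681,-.021,.104]); n=np.array([-s2,0,s2])
a=np.radians(42); t=np.array([np.sin(a),0,-np.cos(a)]); q=quat(t,(0,1,0)); P=W+.056*n-.067*t
ctrl.move_to(P+[0,0,.06],q); st()
try: ctrl.servo_line(P,vel=.08)
except ctrl.Unreachable: print("line no"); ctrl.move_to(P,q)
ctrl.wait(.3); o=st()
ims=[]
for nm in ("top","scene"):
    m=ctrl.camera_model(nm); p,d=ctrl.get_image(nm); ims.append(p)
    u,v=project(m,W)[0].astype(int); ims[-1]=cv2.resize(p[v-50:v+50,u-65:u+65],(390,300),interpolation=cv2.INTER_CUBIC)
    k=rng(p,(5,130,60),(20,255,255))
    for kk,s,c in comps(k,6):
        vv,uu=np.nonzero(kk&(d>0)); X=by_depth(m,np.c_[uu,vv],d[vv,uu])
        if np.linalg.norm(X.mean(0)-W)<.25: print(nm,"orange",s,c,X.mean(0).round(3))
    vv,uu=np.mgrid[:384,:512]; X=by_depth(m,np.c_[uu.ravel(),vv.ravel()],d.ravel())
    w=(p.min(2).ravel()>120)&(np.linalg.norm(X-(W+.08*n),axis=1)<.035); X=X[w]
    if len(X)>5:
        L=(X-W)@np.c_[np.cross([0,1,0],n),[0,1,0],n]; print(nm,"white body in head frame: n",len(X),"mean",L.mean(0).round(4),"min",L.min(0).round(4),"max",L.max(0).round(4))
cv2.imwrite("pics/fin.png",np.hstack(ims)[...,::-1])
Rt=R.from_quat(o["tool_rot"]).as_matrix()[:,2]; b=o["eef_pos"]+.067*Rt; print("base est",b.round(4),"axis dist",((b-W)@n).round(4))
E
```

```text
t 23.84 tcp [ 0.5968 -0.0216  0.2534] F [-0.1 -0.2 -0.6] gap 0.207 q [ 0.77  0.48 -1.08  2.33  2.01  0.53 -0.39]
t 25.04 tcp [ 0.5967 -0.0211  0.1939] F [-0.5 -0.2  0.1] gap 0.204 q [ 0.71  0.66 -1.09  2.4   2.19  0.75 -0.53]
top orange [154 145  12  11  84] [160.19047619 150.92857143] [0.756 0.214 0.082]
top orange [221 183   4   2   6] [222.66666667 183.33333333] [ 0.607 -0.022  0.195]
top orange [219 186   6   9  44] [221.70454545 189.95454545] [ 0.581 -0.02   0.21 ]
scene orange [279 143   6   8  30] [281.66666667 146.86666667] [ 0.585 -0.022  0.216]
scene orange [282 155   4   4  13] [283.46153846 156.15384615] [ 0.607 -0.026  0.192]
scene white body in head frame: n 57 mean [ 0.0062 -0.0034  0.0832] min [-0.0023 -0.011   0.0567] max [0.0151 0.007  0.1084]
base est [ 0.6416 -0.0212  0.1441] axis dist 0.0562
```

View pics/fin.png

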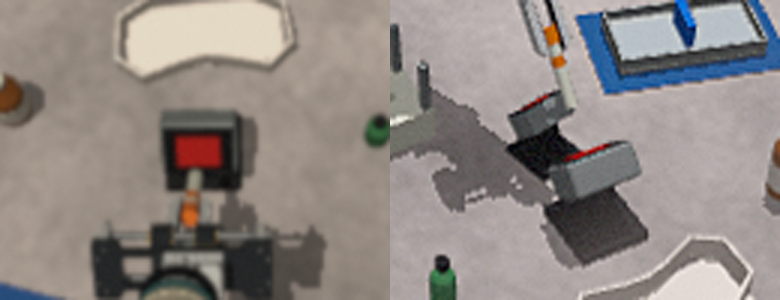

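The tube is tilted towards the larger reader's window (top crop (200,150)), with its base about 56 mm away and nothing touching it. The tray lies on the mat and the bottles are standing.

```bash
python3 -c "
from h import *
st(); ctrl.sign_off()"
```

```text
t 25.14 tcp [ 0.5967 -0.0211  0.1937] F [ 0.1  0.3 -0.7] gap 0.206 q [ 0.71  0.66 -1.09  2.4   2.19  0.75 -0.53]
the job is handed in; nothing more can be done
```

I moved the tray to the mat, drew the orange-capped tube and handed the job in at 25.1 s with the tube held in front of the larger reader. The sign-off reports no verdict.

- **Tray:** released flat on the mat. The handle measured about 2 mm from the mat's centre. My separate fit of the tray's rim from the top view failed: it mixed in other points and gave an impossible size. The tray's position therefore rests on the handle and the pictures.
- **Tube:** the camera puts its base about 56 mm from the window. It is within roughly 6 mm of the window's axis, and touches only the gripper in the pictures.
- **Angle:** I tilted the tube 42° from vertical instead of 45°, because 45° was out of reach at that distance. That is about 0.05 rad off the window's normal, against the 0.26 allowed.
- **Everything else:** blue and green tubes were in their holes in the picture after the draw. The amber and green bottles stood in the last pictures. The white jar was outside that last crop, but I did not go near it.

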